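Strip a fan-cooled drive module into its service holders

TASK

The screws are already out of the motor-drive module on the rubber pad. Take it apart from the top, one part at a time, and set each part down gently, flat and home between the locating blocks of its own holder: first the fan in the square fan stand, then the finned heat sink in the perforated steel tray, then the circuit board in the black two-bar board cradle, and last the aluminium base plate in the long wooden cradle.

Things in the scene. Friction and masses are not known exactly. Their poses are not given: they have to be found in the camera images.
- fan: Square black cooling fan, 35x35 mm, 25 mm tall, 50 g; top of the stack. Origin: centre of its underside; z up, x and y along its sides. Grip it by two opposite sides in the upper half
- heat_sink: Aluminium finned heat sink, 44 mm along its x, 36 mm along its y, 24 mm tall, 80 g; fins run along x, so grip across y, in the upper half. Origin: centre of its underside. It lies loose on the board's chip under the fan; terminal strips beside it (2 mm away in y) reach up to 5 mm above its underside
- drive_board: Green circuit board, 84 mm along x, 52 mm along y, 3 mm thick, 70 g, with two grey screw-terminal strips 38 mm long, in the middle of its long edges, flush with them, up to 14 mm above its underside: grip across y over these. Black chip in the middle, its top 9 mm up. Origin: centre of its underside. Sits on four standoffs, whose thin studs come 3 mm through its corner holes: lift straight up
- base_plate: Aluminium base plate, 100 mm along x, 56 mm along y, 160 g, lowest of the stack. Origin: centre of its underside at its rubber feet; feet to z 4 mm, plate from z 4 to 11 mm, four brass standoffs near the corners (x +-37, y +-21 mm) to z 20 mm, studs to z 26 mm. The board rests at z 20 mm. Grip the plate's long edges in the middle, across y. It stands on a rubber pad, its top 6 mm above the worktop
- fan_stand: Fan test stand, fixed: aluminium block 64x64 mm with a dark round air hole and four grey locating blocks round a 47x47 mm pocket, whose inner faces slope outwards by 4 mm from 2 to 9 mm above its floor. Origin: in the pocket's centre, 10 mm below its floor (3 mm above the worktop); x, y along its sides. A small white socket on its -x side
- sink_tray: Dip tray, fixed: perforated steel plate 70x62 mm with a wire loop at each end and four steel locating blocks round a pocket 56 mm along x, 48 mm along y; their inner faces slope outwards by 4 mm from 2 to 9 mm above its floor. Origin: in the pocket's centre, 5 mm below its floor
- board_cradle: Board cradle, fixed: two black cross bars on an aluminium spine, open at the middle of the long sides (56 mm) for fingers; grey locating blocks round a pocket 96 mm along x, 64 mm along y, sloping outwards by 4 mm from 2 to 9 mm above the bars. Origin: in the pocket's centre, 14 mm below the bars' tops on which the board lies
- plate_cradle: Base-plate cradle, fixed: two wooden cross bars on a spine, open at the middle of the long sides (68 mm) for fingers; wooden locating blocks round a pocket 112 mm along x, 68 mm along y, sloping outwards by 4 mm from 6 to 13 mm above the bars. Origin: in the pocket's centre, 8 mm below the bars' tops on which the plate's feet stand

How it is judged:
By the outcome, as a careful person would: the job done as asked, in the order asked, and still so for the second after the job is handed in, with the robot touching nothing.
It also fails if it takes over 115 s, if anything falls off the work surface, if the arm or the gripper's body presses on something with over 40 N, if the wrist force passes 120 N, or if a joint passes its speed limit or range.

ROBOT

A 7-joint arm with a two-finger parallel gripper is mounted at the origin on a cart in front of the work surface, level with it; the furniture and walls round the work are solid. World frame = base frame: x ahead of the robot, y to its left, z up, the work surface at z = 0. Lengths are in m, angles in rad, forces in N, time in s.
With the tool pointing down it reaches from about 0.425 to 0.875 m from the base axis. Payload 4.7 kg.
Tool frame: the origin (TCP) lies where the fingers leave the gripper's body, on its centre line; the fingertips stand 70 mm ahead of it and the grasp point (between the pads) lies 51 mm ahead of it; z points along the fingers, y is the line along which they close (so a half turn about z gives the same grasp; the last joint's range is limited). The gripper opens to 87 mm and grips with 3 to 60 N. Pads are 19 mm wide; open, the fingers measure 117 mm over their backs; the gripper's body (75 mm by 190 mm) begins 51 mm behind the grasp point.
Start: joints at [-1.317, 0.321, -0.07, 1.45, 0.023, 1.371, -0.057], TCP at [0.154, 0.631, 0.292] pointing down, gripper open.
Joint ranges: [-2.86, 2.86], [-0.3, 2.09], [-1.38, 1.24], [0.06, 2.45], [-1.56, 4.7], [0.09, 2.05], [-2.69, 2.69]. Speed limits (rad/s): [2.57, 2.57, 3.14, 3.14, 3.14, 3.14, 3.14].

INTERFACE

Orientations are given as a rotation vector (axis times angle).
In Python, from bench import ctrl gives the robot as it stands.
- The arm moves only by the tool drive_tool, never from a script. Its argument "motion" is a list of rows, each a list of 3 entries, a list of its own where there are three numbers: the shift along the tool's x, y, z in cm, then the turn, a rotation vector about the tool's x, y, z in degrees, then the opening, from -1 (shut) to 1 (fully open). In form: [[[x, y, z], [ax, ay, az], claw], ...]. A call has 1 to 12 rows; each row shifts and turns the commanded pose from where the row before left it, along the tool's axes as they then stand; what a row does not reach is not made up. A row lasts 1/8 s, in which the tool goes at most 62.5 mm and 10.7 degrees, less where a joint would pass 70% of its speed; a pose out of reach is approached as far as the arm can. A call with a gripper value outside its range is refused whole. The fingers move at their own pace and stop on an object; "force" is the grip in N (left out, the last holds). Time passes only in rows, so rows that do not move let the fingers close. It gives the time, the measured TCP pose, the force, the opening and the grip force at its end, in the units of the state.
- ctrl.get_state(): the state, without advancing time (a new reading comes with each control period).
- ctrl.get_image(name): name is "side" or "top"; returns the picture (420x560x3 uint8, red, green, blue); there is no depth.
- ctrl.calibration(name): a dict with "K" (3x3 intrinsics, pixels), "origin" and "attitude" of the camera in the world. Camera axes: x right, y up, looking along -z (the intrinsics and any distortion apply to the point x, -y, -z); pixel columns grow to the right and rows downward; lengths in m; the calibration is good to about 2 mm. A picture is of the moment at which its call begins. calibration takes no time and is no camera call.
- ctrl.close_job(): hands the job in; it is judged then, once.
The state is a dict: "time": time; "joint_positions": joint angles; "qd": joint speeds; "joint_torque": joint torques, N m; "position": TCP position; "tool_rot": TCP orientation; "ft_force": force on the tool from outside, world axes, zero at the start; "torque": the same for the moment, N m; "grip_width": opening from 0.0 (shut) to 1.0 (fully open); "grip_force": force on a finger pad.
Only numpy, scipy, OpenCV 4.12 (cv2) and the standard library are available. Lean on these libraries where they do the work, as an engineer would, in place of code of your own. Each camera call takes 0.05 s, during which the arm holds its last target. There are 200 camera calls.

## Working session

There is one attempt and no reset: what is moved stays moved. The work goes in short steps, Python scripts to look and compute and a tool call to move; the robot and the scene stay as the last step left them, time stands still between calls to the robot, and variables do not carry over. Pictures are saved under pics/ and viewed, at most 14 in all, crops included, and the job is handed in when it is done.

Besides the shell and the picture viewer there is one more tool, called after "Emit:" by a JSON object that holds its "op" and its "data". drive_tool: Moves the arm, as the interface text tells. Its arguments: {"type":"object","properties":{"motion":{"type":"array","items":{"type":"array"}},"force":{"type":"number"}},"required":["motion"]}

```bash
ls; mkdir -p pics; python3 - <<'E'
from bench import ctrl
import cv2
print(ctrl.get_state())
for n in("top","side"):
    c=ctrl.calibration(n);print(n,c)
    cv2.imwrite(f"pics/{n}0.png",ctrl.get_image(n)[:,:,::-1])
E
```

```text
pics
{'time': 0.0, 'joint_positions': array([-1.31691684,  0.32180099, -0.0701149 ,  1.45166809,  0.02261621,
        1.37079953, -0.05696953]), 'qd': array([ 4.81261191e-04, -1.79481070e-03, -3.18480356e-04,  1.86263283e-03,
        1.03457411e-03,  1.00551335e-03, -3.09385003e-05]), 'joint_torque': array([-3.86726852e-04, -4.91293430e+01, -4.03958643e-01, -3.12529457e+01,
       -6.37920317e-02,  4.42351517e-02,  1.97982804e-04]), 'position': array([0.15429652, 0.63098808, 0.29117939]), 'tool_rot': array([-3.75739746e-01, -3.11891867e+00,  2.95992388e-03]), 'ft_force': array([-0.06484567,  1.13396294, -0.02524857]), 'torque': array([-0.01860402, -0.01106843, -0.06965579]), 'grip_force': 0.0, 'grip_width': 1.0005847716347893}
top {'K': array([[472.15793972,   0.        , 277.11980933],
       [  0.        , 472.15793972, 208.73212531],
       [  0.        ,   0.        ,   1.        ]]), 'origin': array([0.38547142, 0.04076814, 1.13092682]), 'attitude': array([ 0.06711462, -0.04468726, -1.54184423])}
side {'K': array([[523.35989025,   0.        , 277.47806464],
       [  0.        , 523.35989025, 211.33629824],
       [  0.        ,   0.        ,   1.        ]]), 'origin': array([0.65425658, 0.8539292 , 0.77213312]), 'attitude': array([0.12139875, 1.2220629 , 2.69127905])}
```

View pics/top0.png

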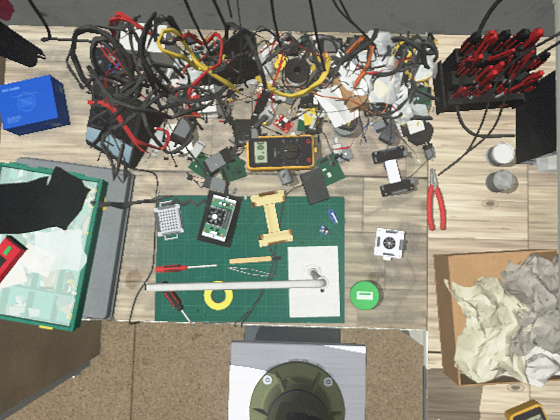

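View pics/side0.png

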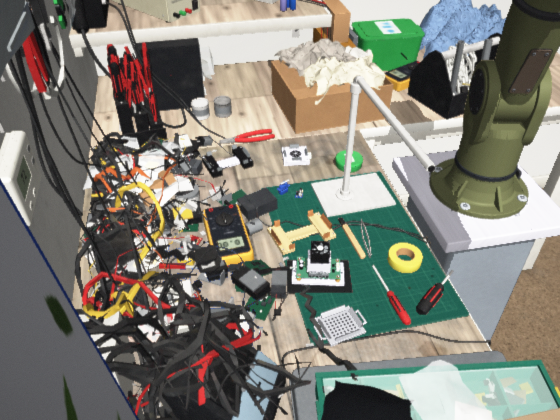

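The top view shows the stack at about (217,217), the tray (170,218), the wooden cradle (270,218), the black board cradle (394,170) and the fan stand (389,243). A lamp post stands at (317,283) with its bar running left at row 287. Next I zoom in.

```bash
cat > h.py <<'E'
import numpy as np, cv2
from scipy.spatial.transform import Rotation as R
from bench import ctrl
def ray(n,uv):
    c=ctrl.calibration(n);K=c["K"]
    u,v=uv;d=np.array([(u-K[0,2])/K[0,0],-(v-K[1,2])/K[1,1],-1])
    return c["origin"],R.from_rotvec(c["attitude"]).apply(d)
def onplane(n,uv,z):
    o,d=ray(n,uv);return o+d*(z-o[2])/d[2]
def proj(n,p):
    c=ctrl.calibration(n);K=c["K"];q=R.from_rotvec(c["attitude"]).inv().apply(np.array(p)-c["origin"])
    return np.array([K[0,2]+K[0,0]*q[0]/-q[2],K[1,2]+K[1,1]*q[1]/q[2]])
def tri(a,b):
    o1,d1=ray("top",a);o2,d2=ray("side",b)
    A=np.stack([d1,-d2],1);s=np.linalg.lstsq(A,o2-o1,rcond=None)[0]
    p,q=o1+s[0]*d1,o2+s[1]*d2
    return (p+q)/2,np.linalg.norm(p-q)
E
python3 - <<'E'
from h import *
t=cv2.imread("pics/top0.png")
a=cv2.resize(t[185:255,145:305],None,fx=5,fy=5,interpolation=cv2.INTER_CUBIC)
b=cv2.resize(t[140:265,355:435],None,fx=4.6,fy=4.6,interpolation=cv2.INTER_CUBIC)
cv2.imwrite("pics/a.png",a);cv2.imwrite("pics/b.png",b)
s=cv2.imread("pics/side0.png")
cv2.imwrite("pics/c.png",cv2.resize(s[200:345,260:360],None,fx=4,fy=4,interpolation=cv2.INTER_CUBIC))
E
```

```text
(no output)
```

View pics/a.png

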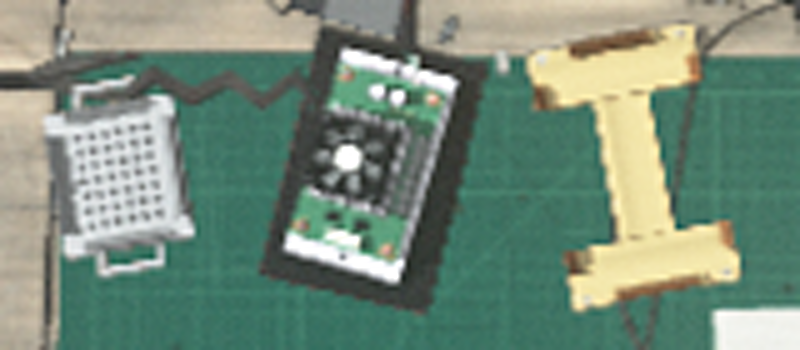

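View pics/b.png

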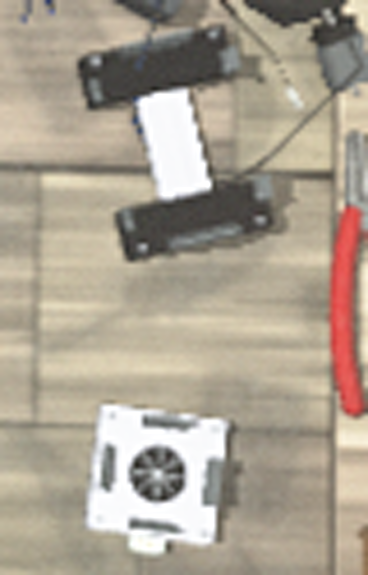

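View pics/c.png

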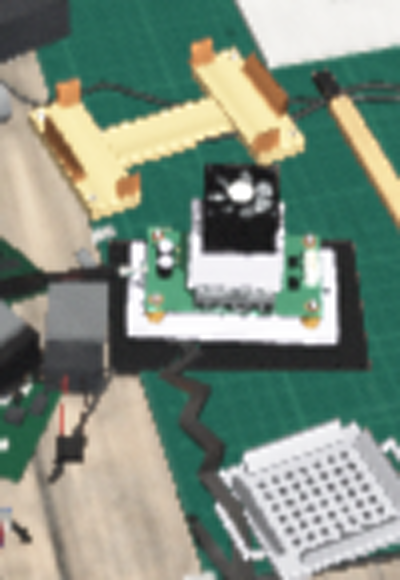

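Crops show: plate corners in a.png at (345,50), (458,80), (400,283), (285,250). Fan hub is at (348,157), tray centre near (118,176) and wooden cradle centre near (634,166). In b.png the fan-stand hub is at (158,473) and the board cradle centre near (178,143). I'll compute poses from these and check them by projecting into both views.

```bash
cat > m.py <<'E'
from h import *
A=lambda x,y:((x+.5)/5-.5+145,(y+.5)/5-.5+185)
B=lambda x,y:((x+.5)/4.6-.5+355,(y+.5)/4.6-.5+140)
C=lambda x,y:((x+.5)/4-.5+260,(y+.5)/4-.5+200)
def quad(n,f,pts,z):
    P=np.array([onplane(n,f(*p),z)[:2] for p in pts]);c=P.mean(0)
    l=(P[0]+P[1]-P[2]-P[3])/2;w=(P[0]+P[3]-P[1]-P[2])/2 # long axis, width
    return c,np.degrees(np.arctan2(l[1],l[0])),np.degrees(np.arctan2(-w[0],w[1])),np.linalg.norm(l)*1e3,np.linalg.norm(w)*1e3
np.set_printoptions(precision=4,suppress=True)
print("plate",quad("top",A,[(345,50),(458,80),(400,283),(285,250)],.017))
print("fan hub",onplane("top",A(348,157),.084),tri(A(348,157),C(240,188)))
print("plate side",*[onplane("side",C(*p),.017)[:2] for p in[(127,338),(335,342)]])
print("tray",quad("top",A,[(45,118),(170,95),(193,237),(65,255)],.010))
print("wood",quad("top",A,[(527,55),(695,25),(740,275),(572,310)],.010))
print("cradle",quad("top",B,[(78,60),(222,25),(270,228),(130,262)],.014))
print("stand",quad("top",B,[(103,403),(232,420),(215,543),(87,526)],.013),onplane("top",B(158,473),.013))
E
python3 m.py
python3 - <<'E'
from h import *
t=cv2.imread("pics/top0.png")
# pole/bar height: bar ends in both views
for a,b in [((325,284),(352,88)),((150,287),(433,170))]: print(tri(a,b))
E
```

```text
plate (array([0.4399, 0.1947]), np.float64(-14.221878283603989), np.float64(-13.792587594270735), np.float64(99.2312621980166), np.float64(56.20032159072928))
fan hub [0.4401 0.1963 0.084 ] (array([0.4408, 0.1961, 0.0842]), np.float64(0.0014258149236325633))
plate side [0.4989 0.2176] [0.4033 0.2397]
tray (array([0.4318, 0.3167]), np.float64(11.346009400543847), np.float64(10.82184285233853), np.float64(67.53711622352182), np.float64(61.11691593435032))
wood (array([0.4436, 0.0713]), np.float64(11.788704785300197), np.float64(12.559176098961363), np.float64(122.12996089456817), np.float64(81.36349055576692))
cradle (array([ 0.5632, -0.2141]), np.float64(14.406528612562898), np.float64(15.285363410475128), np.float64(108.27700540148838), np.float64(75.61945285814538))
stand (array([ 0.3931, -0.2082]), np.float64(-6.944004561014404), np.float64(-5.913640630851834), np.float64(63.509095126957185), np.float64(65.99772849692513)) [ 0.393  -0.2076  0.013 ]
(array([ 0.31798081, -0.03749045,  0.27378583]), np.float64(0.009512801865609656))
(array([0.29866899, 0.27414351, 0.29627506]), np.float64(0.004991729601194961))
```

```bash
cat > go.py <<'E'
# usage: go.py x,y,z(tip),yaw ...  (part yaw deg; tool y along part y; tip 70 mm ahead of TCP); shift is in tool axes before the turn
import sys
from h import *
s=ctrl.get_state();p=s["position"];r=R.from_rotvec(s["tool_rot"])
y=r.apply([0,1,0]);print("t",round(s["time"],2),"tip",np.round(p+r.apply([0,0,.07]),4),"yaw",round(np.degrees(np.arctan2(-y[0],y[1])),1),"q",np.round(s["joint_positions"],2))
for a in sys.argv[1:]:
    x=[float(v) for v in a.split(",")];c,sn=np.cos(np.radians(x[3])),np.sin(np.radians(x[3]))
    r2=R.from_matrix(np.array([[-c,-sn,0],[-sn,c,0],[0,0,-1.]]).T)
    p2=np.array(x[:3])+[0,0,.07]
    d=r.inv().apply(p2-p)*100
    print(a,"shift",np.round(d,2),"turn",np.degrees((r.inv()*r2).as_rotvec()).round(1),"rows>=",int(np.ceil(np.linalg.norm(d)/6)))
    p,r=p2,r2
E
python3 go.py .42,.5,.22,-14 .4405,.196,.2,-14 .4405,.196,.09,-14 .4405,.196,.071,-14
```

```text
t 0.1 tip [0.1543 0.6309 0.2213] yaw -13.7 q [-1.32  0.32 -0.07  1.45  0.02  1.37 -0.06]
.42,.5,.22,-14 shift [-28.92  -6.41   0.14] turn [-0.1  0.   0.3] rows>= 5
.4405,.196,.2,-14 shift [ -9.34 -29.     2.  ] turn [0. 0. 0.] rows>= 6
.4405,.196,.09,-14 shift [ 0.  0. 11.] turn [0. 0. 0.] rows>= 2
.4405,.196,.071,-14 shift [0.  0.  1.9] turn [0. 0. 0.] rows>= 1
```

Emit:
{"op": "drive_tool", "data": {"motion": [[[-4.82,-1.07,0],[0,0,0],1],[[-4.82,-1.07,0],[0,0,0],1],[[-4.82,-1.07,0],[0,0,0],1],[[-4.82,-1.07,0],[0,0,0],1],[[-4.82,-1.07,0],[0,0,0],1],[[-4.82,-1.06,0.14],[-0.1,0,0.3],1],[[-1.56,-4.83,0.33],[0,0,0],1],[[-1.56,-4.83,0.33],[0,0,0],1],[[-1.56,-4.83,0.33],[0,0,0],1],[[-1.56,-4.83,0.33],[0,0,0],1],[[-1.56,-4.83,0.33],[0,0,0],1],[[-1.54,-4.85,0.35],[0,0,0],1]]}}

```text
time: 1.6
position: [0.4401, 0.1947, 0.27]
tool_rot: [0.384, 3.118, 0.003]
ft_force: [0.0, -0.2, 0.2]
grip_width: 1.0
grip_force: 0.0
```

```bash
python3 go.py .4405,.196,.2,-14 .4405,.196,.09,-14 .4405,.196,.071,-14
```

```text
t 1.6 tip [0.4402 0.1948 0.2   ] yaw -14.0 q [-0.72 -0.03  0.25  1.9   0.01  1.28  0.85]
.4405,.196,.2,-14 shift [-0.    0.14 -0.  ] turn [ 0.1 -0.  -0. ] rows>= 1
.4405,.196,.09,-14 shift [ 0.  0. 11.] turn [0. 0. 0.] rows>= 2
.4405,.196,.071,-14 shift [0.  0.  1.9] turn [0. 0. 0.] rows>= 1
```

Emit:
{"op": "drive_tool", "data": {"motion": [[[0,0.14,4],[0,0,0],0.5],[[0,0,4],[0,0,0],0.2],[[0,0,3],[0,0,0],0.1],[[0,0,1.2],[0,0,0],0.1],[[0,0,0.7],[0,0,0],0.1],[[0,0,0],[0,0,0],0.1]], "force": 8}}

```text
time: 2.35
position: [0.4411, 0.1983, 0.1418]
tool_rot: [0.384, 3.117, 0.003]
ft_force: [-0.1, 0.1, 0.1]
grip_width: 0.559
grip_force: 0.0
```

```bash
python3 - <<'E'
from h import *
t=ctrl.get_image("top")[:,:,::-1];s=ctrl.get_image("side")[:,:,::-1]
a=cv2.resize(t[170:270,160:280],None,fx=4,fy=4,interpolation=cv2.INTER_CUBIC)
b=cv2.resize(s[190:290,270:350],None,fx=4,fy=4,interpolation=cv2.INTER_CUBIC)
cv2.imwrite("pics/d.png",np.hstack([b,a]))
E
python3 go.py
```

```text
t 2.45 tip [0.4416 0.1987 0.0724] yaw -14.0 q [-0.71  0.1   0.25  2.04 -0.03  1.    0.88]
```

View pics/d.png

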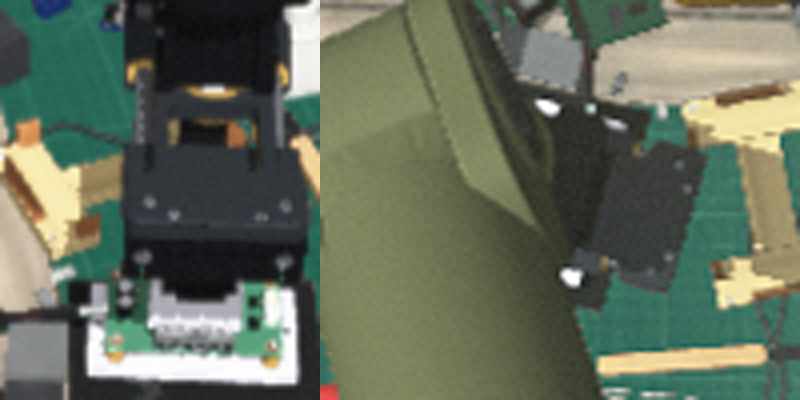

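The side view (left half) shows the fingers straddling the fan at (200,280), clear of the heat sink below. I close now.

Emit:
{"op": "drive_tool", "data": {"motion": [[[0,-0.2,0.05],[0,0,0],-0.1],[[0,0,0],[0,0,0],-1],[[0,0,0],[0,0,0],-1],[[0,0,0],[0,0,0],-1],[[0,0,-0.5],[0,0,0],-1],[[0,0,-1.5],[0,0,0],-1],[[0,0,-4],[0,0,0],-1],[[0,0,-5],[0,0,0],-1],[[0,0,0],[0,0,0],-1]], "force": 10}}

```text
time: 3.58
position: [0.4425, 0.1971, 0.2561]
tool_rot: [0.383, 3.11, 0.012]
ft_force: [0.2, 1.5, -1.5]
grip_width: 0.403
grip_force: 10.0
```

```bash
python3 go.py .48,0,.18,-14 .45,-.13,.18,-14  .393,-.208,.16,-14 .393,-.208,.16,-6.4; python3 - <<'E'
from h import *
t=ctrl.get_image("top")[:,:,::-1];s=ctrl.get_image("side")[:,:,::-1]
a=cv2.resize(t[170:270,160:280],None,fx=4,fy=4,interpolation=cv2.INTER_CUBIC)
b=cv2.resize(s[190:290,270:350],None,fx=4,fy=4,interpolation=cv2.INTER_CUBIC)
cv2.imwrite("pics/e.png",np.hstack([b,a]))
E
```

```text
t 3.58 tip [0.4431 0.1975 0.1861] yaw -14.0 q [-0.72 -0.02  0.25  1.91  0.    1.24  0.85]
.48,0,.18,-14 shift [ -8.42 -18.21   0.5 ] turn [ 0.5  0.4 -0. ] rows>= 4
.45,-.13,.18,-14 shift [ -0.23 -13.34   0.  ] turn [0. 0. 0.] rows>= 3
.393,-.208,.16,-14 shift [ 3.64 -8.95  2.  ] turn [0. 0. 0.] rows>= 2
.393,-.208,.16,-6.4 shift [0. 0. 0.] turn [ 0.   0.  -7.6] rows>= 0
```

View pics/e.png

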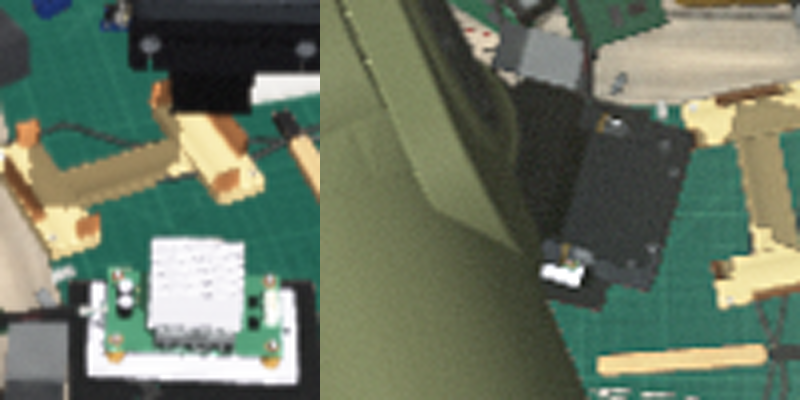

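The fan is in the gripper and the heat sink stays in place. On to the stand.

Emit:
{"op": "drive_tool", "data": {"motion": [[[-2.1,-4.55,0.1],[0.5,0.4,0],-1],[[-2.1,-4.55,0.1],[0,0,0],-1],[[-2.1,-4.55,0.1],[0,0,0],-1],[[-2.1,-4.55,0.1],[0,0,0],-1],[[-0.08,-4.45,0],[0,0,0],-1],[[-0.08,-4.45,0],[0,0,0],-1],[[-0.08,-4.45,0],[0,0,0],-1],[[1.2,-3,0.6],[0,0,0],-1],[[1.2,-3,0.6],[0,0,0],-1],[[1.2,-3,0.6],[0,0,0],-1],[[0,0,0],[0,0,-7.6],-1],[[0,0,0],[0,0,0],-1]]}}

```text
time: 5.18
position: [0.3898, -0.2096, 0.2301]
tool_rot: [-0.179, -3.126, 0.008]
ft_force: [0.5, -0.0, -0.3]
grip_width: 0.402
grip_force: 10.0
```

```bash
python3 go.py .393,-.208,.16,-6.4 .393,-.208,.06,-6.4 .393,-.208,.026,-6.4;  python3 - <<'E'
from h import *
t=ctrl.get_image("top")[:,:,::-1];s=ctrl.get_image("side")[:,:,::-1]
a=cv2.resize(t[180:280,340:440],None,fx=4,fy=4,interpolation=cv2.INTER_CUBIC)
b=cv2.resize(s[90:190,250:350],None,fx=4,fy=4,interpolation=cv2.INTER_CUBIC)
cv2.imwrite("pics/f.png",np.hstack([b,a]))
E
```

```text
t 5.17 tip [ 0.3891 -0.2099  0.1601] yaw -6.5 q [-0.32 -0.13  0.71  2.04  0.1   1.21  1.8 ]
.393,-.208,.16,-6.4 shift [-0.3   0.19  0.01] turn [-0.3 -0.6 -0.1] rows>= 1
.393,-.208,.06,-6.4 shift [ 0.  0. 10.] turn [0. 0. 0.] rows>= 2
.393,-.208,.026,-6.4 shift [0.  0.  3.4] turn [0. 0. 0.] rows>= 1
```

View pics/f.png

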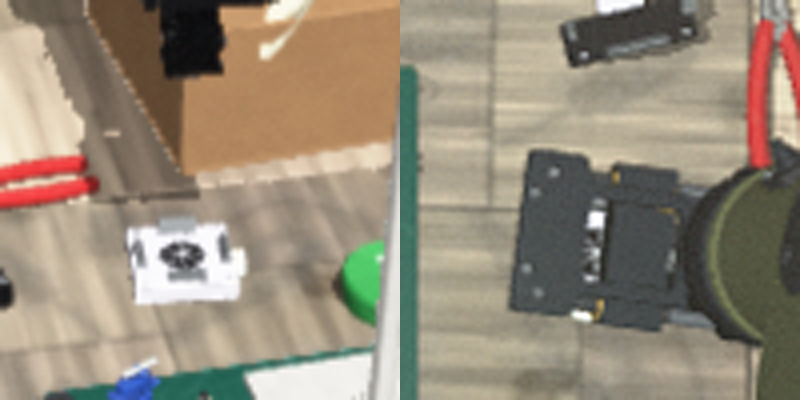

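Stand hub is at side-crop (182,255) and the fan's lower edge at about (163..223,74). I check both against the estimates.

```bash
python3 - <<'E'
from h import *
f=lambda x,y:((x+.5)/4-.5+250,(y+.5)/4-.5+90)
print(onplane("side",f(182,255),.013))
c,s=np.cos(np.radians(-6.4)),np.sin(np.radians(-6.4))
for sx in(-.0175,.0175):
  p=np.array([.389,-.2098,.148])+[c*sx-s*.0175,s*sx+c*.0175,0]
  q=proj("side",p);print((q-[250,90]+.5)*4-.5)
E
```

```text
[ 0.39404577 -0.20585229  0.013     ]
[226.91711759  75.01987344]
[167.368096    77.81246578]
```

Emit:
{"op": "drive_tool", "data": {"motion": [[[-0.25,0.28,2],[-0.3,-0.6,0],-1],[[0,0,4],[0,0,0],-1],[[0,0,4],[0,0,0],-1],[[0,0,2],[0,0,0],-1],[[0,0,0.7],[0,0,0],-1],[[0,0,0.3],[0,0,0],-1],[[0,0,0],[0,0,0],-1]]}}

```text
time: 6.15
position: [0.3941, -0.2075, 0.1016]
tool_rot: [0.176, 3.133, -0.001]
ft_force: [0.0, -0.0, 0.7]
grip_width: 0.4
grip_force: 10.0
```

```bash
python3 go.py .392,-.207,.026,-6.4
```

```text
t 6.15 tip [ 0.3944 -0.2076  0.0316] yaw -6.4 q [-0.31  0.09  0.77  2.17 -0.08  0.9   1.96]
.392,-.207,.026,-6.4 shift [0.22 0.03 0.56] turn [-0.   0.2 -0. ] rows>= 1
```

Emit:
{"op": "drive_tool", "data": {"motion": [[[0.2,0,0.3],[0,0.2,0],-1],[[0,0,0.15],[0,0,0],-1],[[0,0,0.1],[0,0,0],-1],[[0,0,0.05],[0,0,0],-1],[[0,0,0],[0,0,0],-1]]}}

```text
time: 6.78
position: [0.3916, -0.2073, 0.0953]
tool_rot: [-0.176, -3.136, 0.001]
ft_force: [-2.2, 1.3, 3.4]
grip_width: 0.4
grip_force: 10.0
```

```bash
python3 go.py .392,-.207,.026,-6.4
```

```text
t 6.78 tip [ 0.3916 -0.2073  0.0253] yaw -6.4 q [-0.31  0.1   0.77  2.18 -0.09  0.89  1.97]
.392,-.207,.026,-6.4 shift [-0.03  0.03 -0.07] turn [-0. -0. -0.] rows>= 1
```

Contact at floor height. I release by opening slightly and rise.

Emit:
{"op": "drive_tool", "data": {"motion": [[[0,0,0],[0,0,0],0.1],[[0,0,0],[0,0,0],0.1],[[0,0,-0.5],[0,0,0],0.1],[[0,0,-1.5],[0,0,0],0.1],[[0,0,-4],[0,0,0],0.1],[[0,0,-5.5],[0,0,0],0.5],[[0,0,-5.5],[0,0,0],0.5]]}}

```text
time: 7.65
position: [0.3913, -0.2075, 0.2678]
tool_rot: [0.178, 3.136, -0.001]
ft_force: [0.9, -0.6, -0.2]
grip_width: 0.69
grip_force: 0.0
```

```bash
python3 go.py .45,-.13,.18,-6.4 .48,0,.18,-14 .4405,.1955,.17,-14 ;  python3 - <<'E'
from h import *
t=ctrl.get_image("top")[:,:,::-1];s=ctrl.get_image("side")[:,:,::-1]
b=cv2.resize(s[110:180,260:330],None,fx=6,fy=6,interpolation=cv2.INTER_CUBIC)
a=cv2.resize(s[230:300,275:350],None,fx=5,fy=6,interpolation=cv2.INTER_CUBIC)
c=cv2.resize(t[185:255,175:245],None,fx=6,fy=6,interpolation=cv2.INTER_CUBIC)
cv2.imwrite("pics/g.png",np.hstack([b,a])); cv2.imwrite("pics/g2.png",c)
E
```

```text
t 7.65 tip [ 0.3913 -0.2076  0.1978] yaw -6.5 q [-0.36 -0.18  0.72  1.99  0.12  1.29  1.77]
.45,-.13,.18,-6.4 shift [-4.96  8.37  1.78] turn [-0.   0.  -0.1] rows>= 2
.48,0,.18,-14 shift [-1.53 13.25  0.  ] turn [0.  0.  7.6] rows>= 3
.4405,.1955,.17,-14 shift [ 8.56 18.01  1.  ] turn [0. 0. 0.] rows>= 4
```

View pics/g.png

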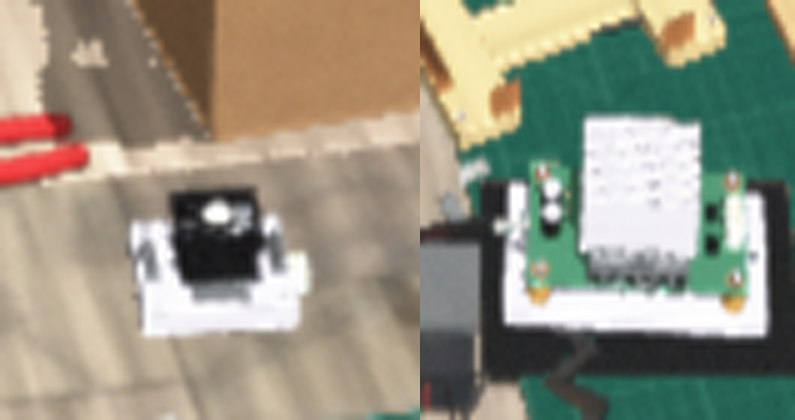

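View pics/g2.png

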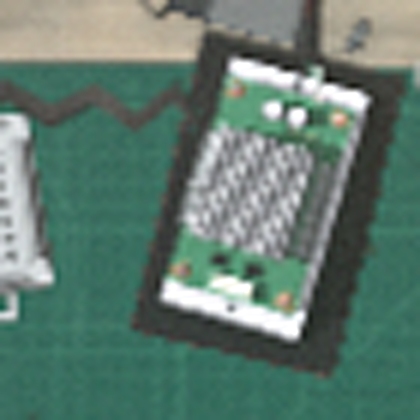

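The fan (left, side view) sits between its blocks. Heat sink top corners in g2 are about (213,130), (318,152), (290,258), (185,232), centre (251,193).

```bash
python3 - <<'E'
from h import *
f=lambda x,y:((x+.5)/6-.5+175,(y+.5)/6-.5+185)
print(onplane("top",f(251,193),.059), np.mean([onplane("top",f(*p),.017) for p in[(232,58),(370,95),(298,338),(162,298)]],0))
g=lambda x,y:((x+.5-420)/5-.5+275,(y+.5)/6-.5+230)
print(np.mean([onplane("side",g(*p),.059) for p in[(585,118),(700,122),(700,258),(580,252)]],0), tri(f(251,193),g(641,187)))
for p in [(540,172),(732,182),(540,268),(732,278)]: print(onplane("side",g(*p),.032)[:2])
E
python3 go.py .45,-.13,.18,-6.4 .48,0,.18,-14 .4405,.1955,.17,-14
```

```text
[0.43983848 0.19492195 0.059     ] [0.44059611 0.19515858 0.017     ]
[0.44459291 0.20703084 0.059     ] (array([0.44083686, 0.19654334, 0.046855  ]), np.float64(0.000804712381569805))
[0.47368977 0.16858547]
[0.40166382 0.18789374]
[0.48323675 0.20913671]
[0.41338574 0.22771897]
t 7.75 tip [ 0.3953 -0.209   0.2018] yaw -6.5 q [-0.36 -0.19  0.71  1.98  0.12  1.29  1.77]
.45,-.13,.18,-6.4 shift [-4.6   8.46  2.23] turn [-0.1  0.7 -0.1] rows>= 2
.48,0,.18,-14 shift [-1.53 13.25  0.  ] turn [0.  0.  7.6] rows>= 3
.4405,.1955,.17,-14 shift [ 8.56 18.01  1.  ] turn [0. 0. 0.] rows>= 4
```

Emit:
{"op": "drive_tool", "data": {"motion": [[[-2.3,4.25,1.1],[-0.1,0.7,0],0.5],[[-2.3,4.25,1.1],[0,0,0],0.5],[[-0.5,4.4,0],[0,0,0],0.5],[[-0.5,4.4,0],[0,0,0],0.5],[[-0.5,4.4,0],[0,0,7.5],0.5],[[2.13,4.5,0],[0,0,0],0.5],[[2.13,4.5,0],[0,0,0],0.5],[[2.13,4.5,0.5],[0,0,0],0.5],[[2.13,4.5,0.5],[0,0,0],0.2],[[0,0,4],[0,0,0],0.2],[[0,0,0],[0,0,0],0.2]]}}

```text
time: 9.12
position: [0.4346, 0.1962, 0.1916]
tool_rot: [-0.378, -3.101, 0.005]
ft_force: [0.0, 0.1, 0.7]
grip_width: 0.608
grip_force: 0.0
```

```bash
python3 go.py .441,.196,.075,-14 .441,.196,.0475,-14
```

```text
t 9.12 tip [0.4333 0.1961 0.1216] yaw -13.9 q [-0.75  0.04  0.28  1.99 -0.02  1.13  0.87]
.441,.196,.075,-14 shift [-0.71  0.16  4.65] turn [-0.3 -1.   0.1] rows>= 1
.441,.196,.0475,-14 shift [0.   0.   2.75] turn [0. 0. 0.] rows>= 1
```

Emit:
{"op": "drive_tool", "data": {"motion": [[[-0.4,0.1,2],[-0.3,-0.6,0],0.2],[[0,0,1.5],[0,0,0],0.2],[[0,0,0],[0,0,0],0.2],[[0,0,0],[0,0,0],0.2]]}}

```text
time: 9.62
position: [0.4408, 0.1971, 0.1595]
tool_rot: [-0.382, -3.117, -0.009]
ft_force: [-0.4, -0.6, 0.9]
grip_width: 0.598
grip_force: 0.0
```

```bash
python3 go.py .441,.196,.075,-14 .441,.196,.0475,-14
```

```text
t 9.62 tip [0.4408 0.1975 0.0895] yaw -14.0 q [-0.75  0.08  0.29  2.02 -0.03  1.04  0.88]
.441,.196,.075,-14 shift [-0.05 -0.11  1.45] turn [ 0.3 -0.1  0. ] rows>= 1
.441,.196,.0475,-14 shift [0.   0.   2.75] turn [0. 0. 0.] rows>= 1
```

Emit:
{"op": "drive_tool", "data": {"motion": [[[0,-0.1,1.45],[0.3,0,0],0.2],[[0,0,1.7],[0,0,0],0.2],[[0,0,0.75],[0,0,0],0.2],[[0,0,0.3],[0,0,0],0.1],[[0,0,0],[0,0,0],0],[[0,0,0],[0,0,0],-1],[[0,0,0],[0,0,0],-1],[[0,0,0],[0,0,0],-1],[[0,0,0],[0,0,0],-1]], "force": 15}}

```text
time: 10.75
position: [0.4403, 0.1964, 0.117]
tool_rot: [-0.381, -3.116, -0.0]
ft_force: [-0.5, 0.3, 1.4]
grip_width: 0.414
grip_force: 14.9
```

```bash
python3 go.py
```

```text
t 10.75 tip [0.4402 0.1964 0.047 ] yaw -13.9 q [-0.74  0.13  0.29  2.06 -0.05  0.95  0.9 ]
```

Emit:
{"op": "drive_tool", "data": {"motion": [[[0,0,-0.5],[0,0,0],-1],[[0,0,-1.5],[0,0,0],-1],[[0,0,-4],[0,0,0],-1],[[0,0,-4],[0,0,0],-1],[[0,0,0],[0,0,0],-1],[[0,0,0],[0,0,0],-1]]}}

```text
time: 11.5
position: [0.44, 0.1961, 0.2166]
tool_rot: [-0.381, -3.116, 0.0]
ft_force: [-0.8, 0.3, -1.8]
grip_width: 0.414
grip_force: 14.9
```

```bash
python3 go.py .432,.3165,.12,-14 .432,.3165,.12,11.2 .432,.3165,.05,11.2
```

```text
t 11.5 tip [0.4398 0.1961 0.1466] yaw -13.9 q [-0.76  0.01  0.29  1.96 -0.01  1.17  0.86]
.432,.3165,.12,-14 shift [ 3.66 11.49  2.66] turn [-0.  -0.2  0.1] rows>= 3
.432,.3165,.12,11.2 shift [0. 0. 0.] turn [  0.    0.  -25.2] rows>= 0
.432,.3165,.05,11.2 shift [0. 0. 7.] turn [0. 0. 0.] rows>= 2
```

Emit:
{"op": "drive_tool", "data": {"motion": [[[1.22,3.83,0],[0,-0.2,0],-1],[[1.22,3.83,0.6],[0,0,0],-1],[[1.22,3.83,2],[0,0,0],-1],[[0,0,0],[0,0,-8.4],-1],[[0,0,0],[0,0,-8.4],-1],[[0,0,0],[0,0,-8.4],-1],[[0,0,3],[0,0,0],-1],[[0,0,0],[0,0,0],-1],[[0,0,0],[0,0,0],-1]]}}

```text
time: 12.62
position: [0.4323, 0.3163, 0.1604]
tool_rot: [0.308, -3.126, 0.003]
ft_force: [-0.4, 0.1, 0.2]
grip_width: 0.414
grip_force: 14.9
```

```bash
python3 go.py .432,.3165,.05,11.2;python3 - <<'E'
from h import *
s=ctrl.get_image("side")[:,:,::-1]
cv2.imwrite("pics/i.png",cv2.resize(s[240:360,290:410],None,fx=5,fy=5,interpolation=cv2.INTER_CUBIC))
E
```

```text
t 12.62 tip [0.4323 0.3162 0.0904] yaw 11.3 q [-0.83  0.19  0.16  1.9  -0.03  1.06  1.11]
.432,.3165,.05,11.2 shift [0.03 0.03 4.04] turn [-0.1 -0.   0.1] rows>= 1
```

View pics/i.png

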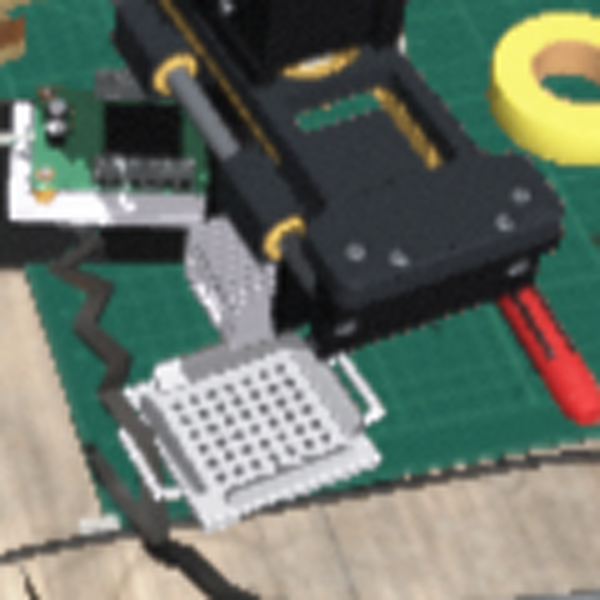

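The sink hangs level in the grip, with its +x,+y lower corner at about (242,346). The tray's hole grid is centred near (254,425).

```bash
python3 - <<'E'
from h import *
f=lambda x,y:((x+.5)/5-.5+290,(y+.5)/5-.5+240)
print(onplane("side",f(254,425),.005))
c,s=np.cos(np.radians(11.2)),np.sin(np.radians(11.2))
for sx,sy in((.022,.018),(.022,-.018)):
  q=proj("side",np.array([.4323,.3162,.078])+[c*sx-s*sy,s*sx+c*sy,0]);print((q-[290,240]+.5)*5-.5)
E
```

```text
[0.43143422 0.31745881 0.005     ]
[234.13679616 350.19895956]
[185.15452084 272.41171997]
```

Emit:
{"op": "drive_tool", "data": {"motion": [[[0,0.05,3],[0,0,0],-1],[[0,0,2.5],[0,0,0],-1],[[0,0,0.8],[0,0,0],-1],[[0,0,0.4],[0,0,0],-1],[[0,0,0.2],[0,0,0],-1],[[0,0,0.1],[0,0,0],-1],[[0,0,0],[0,0,0],-1],[[0,0,0],[0,0,0],-1]]}}

```text
time: 13.68
position: [0.4326, 0.3171, 0.0908]
tool_rot: [-0.308, 3.125, -0.001]
ft_force: [-0.2, 0.2, -0.7]
grip_width: 0.411
grip_force: 14.9
```

```bash
python3 go.py .4318,.317,.017,11.2
```

```text
t 13.68 tip [0.4327 0.3171 0.0208] yaw 11.3 q [-0.82  0.27  0.16  1.95 -0.05  0.92  1.13]
.4318,.317,.017,11.2 shift [0.08 0.01 0.38] turn [-0.   0.1  0.1] rows>= 1
```

Emit:
{"op": "drive_tool", "data": {"motion": [[[0.08,0,0.2],[0,0,0],-1],[[0,0,0.1],[0,0,0],-1],[[0,0,0.05],[0,0,0],-1],[[0,0,0.05],[0,0,0],-1],[[0,0,0],[0,0,0],-1]]}}

```text
time: 14.3
position: [0.4327, 0.3171, 0.0896]
tool_rot: [-0.307, 3.125, 0.0]
ft_force: [-4.2, -4.5, 18.3]
grip_width: 0.413
grip_force: 15.0
```

```bash
python3 go.py .4318,.317,.017,11.2
```

```text
t 14.3 tip [0.4328 0.3171 0.0196] yaw 11.2 q [-0.82  0.28  0.16  1.95 -0.05  0.92  1.13]
.4318,.317,.017,11.2 shift [0.09 0.01 0.26] turn [0.  0.1 0. ] rows>= 1
```

Emit:
{"op": "drive_tool", "data": {"motion": [[[0,0,-0.2],[0,0,0],-1],[[0,0,0],[0,0,0],-1],[[0,0,0],[0,0,0],-1]]}}

```text
time: 14.68
position: [0.4322, 0.3171, 0.0896]
tool_rot: [-0.308, 3.125, -0.0]
ft_force: [-1.2, -1.9, 8.2]
grip_width: 0.413
grip_force: 15.0
```

Emit:
{"op": "drive_tool", "data": {"motion": [[[0,0,-0.15],[0,0,0],-1],[[0,0,0],[0,0,0],-1],[[0,0,0],[0,0,0],0],[[0,0,0],[0,0,0],0],[[0,0,0],[0,0,0],0.1],[[0,0,-0.5],[0,0,0],0.1],[[0,0,-1.5],[0,0,0],0.1],[[0,0,-4],[0,0,0],0.2],[[0,0,-5],[0,0,0],0.6],[[-0.5,-4.5,-1],[0,0,0],1],[[-0.5,-4.5,0],[0,0,8],1]]}}

```text
time: 16.05
position: [0.4601, 0.2304, 0.2132]
tool_rot: [-0.086, 3.135, 0.003]
ft_force: [-0.2, -0.1, 0.3]
grip_width: 0.854
grip_force: 0.0
```

```bash
python3 go.py .441,.196,.12,-14;python3 - <<'E'
from h import *
s=ctrl.get_image("side")[:,:,::-1];t=ctrl.get_image("top")[:,:,::-1]
a=cv2.resize(s[235:345,280:400],None,fx=4.5,fy=4.5,interpolation=cv2.INTER_CUBIC)
b=cv2.resize(t[185:260,150:200],None,fx=5,fy=6.6,interpolation=cv2.INTER_CUBIC)
cv2.imwrite("pics/j.png",np.hstack([a,b]))
E
```

```text
t 16.05 tip [0.4605 0.2306 0.1432] yaw 3.2 q [-0.75  0.08  0.24  1.9  -0.02  1.16  1.13]
.441,.196,.12,-14 shift [ 2.11 -3.33  2.3 ] turn [ 0.1  0.3 17.2] rows>= 1
```

View pics/j.png

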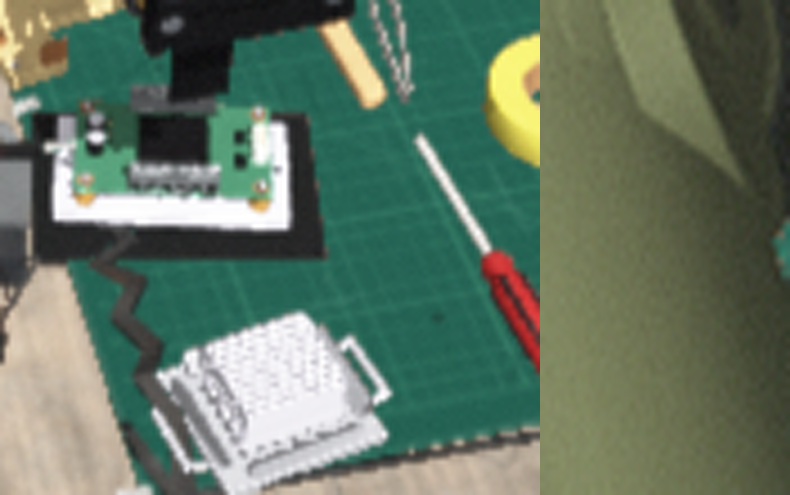

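The sink sits level and centred in the tray. On the board, the studs are at (86,107), (258,115), (87,183), (260,188) and the chip centre at about (173,138).

```bash
python3 - <<'E'
from h import *
f=lambda x,y:((x+.5)/4.5-.5+280,(y+.5)/4.5-.5+235)
P=[onplane("side",f(*p),.032)[:2] for p in[(86,107),(258,115),(260,188),(87,183)]]
print(np.round(P,4),np.mean(P,0),onplane("side",f(173,138),.035))
E
python3 go.py .441,.1965,.12,-14
```

```text
[[0.4735 0.169 ]
 [0.402  0.1885]
 [0.413  0.229 ]
 [0.4832 0.2118]] [0.44292467 0.19957521] [0.44219462 0.1968855  0.035     ]
t 16.15 tip [0.4616 0.225  0.142 ] yaw 2.7 q [-0.74  0.08  0.25  1.9  -0.02  1.16  1.13]
.441,.1965,.12,-14 shift [ 2.18 -2.75  2.2 ] turn [-0.1  0.2 16.7] rows>= 1
```

Emit:
{"op": "drive_tool", "data": {"motion": [[[1.1,-1.35,1],[-0.1,0.2,0],1],[[1.1,-1.35,1],[0,0,8.3],1],[[0,0,0],[0,0,8.3],1],[[0,0,3],[0,0,0],1],[[0,0,0],[0,0,0],1],[[0,0,0],[0,0,0],1]]}}

```text
time: 16.9
position: [0.4388, 0.2029, 0.1613]
tool_rot: [-0.364, -3.118, -0.002]
ft_force: [-0.1, 0.4, 0.3]
grip_width: 1.001
grip_force: 0.0
```

```bash
python3 go.py .4415,.197,.06,-14 .4415,.197,.022,-14
```

```text
t 16.9 tip [0.4386 0.203  0.0913] yaw -13.3 q [-0.74  0.08  0.26  2.02 -0.02  1.05  0.87]
.4415,.197,.06,-14 shift [-0.41 -0.51  3.13] turn [ 0.  -0.1  0.7] rows>= 1
.4415,.197,.022,-14 shift [0.  0.  3.8] turn [0. 0. 0.] rows>= 1
```

Emit:
{"op": "drive_tool", "data": {"motion": [[[-0.4,-0.5,1.5],[0,0,0.7],1],[[0,0,1.5],[0,0,0],1],[[0,0,1.5],[0,0,0],1],[[0,0,1],[0,0,0],1],[[0,0,0],[0,0,0],1],[[0,0,0],[0,0,0],1]]}}

```text
time: 17.65
position: [0.4413, 0.1968, 0.1054]
tool_rot: [-0.384, -3.116, -0.001]
ft_force: [-0.1, 0.6, 0.1]
grip_width: 1.0
grip_force: 0.0
```

```bash
python3 go.py .4415,.197,.022,-14
```

```text
t 17.65 tip [0.4411 0.1969 0.0354] yaw -14.0 q [-0.72  0.15  0.26  2.07 -0.05  0.93  0.9 ]
.4415,.197,.022,-14 shift [-0.02  0.02  1.34] turn [ 0.  -0.1 -0. ] rows>= 1
```

Emit:
{"op": "drive_tool", "data": {"motion": [[[0,0,0.9],[0,0,0],1],[[0,0,0.3],[0,0,0],1],[[0,0,0],[0,0,0],0.5],[[0,0,0],[0,0,0],0.35],[[0,0,0],[0,0,0],0.1],[[0,0,0],[0,0,0],-1],[[0,0,0],[0,0,0],-1],[[0,0,0],[0,0,0],-1],[[0,0,0],[0,0,0],-1]], "force": 12}}

```text
time: 18.77
position: [0.441, 0.1967, 0.0933]
tool_rot: [-0.384, -3.115, -0.001]
ft_force: [-0.3, -1.3, 1.4]
grip_width: 0.595
grip_force: 12.0
```

```bash
python3 go.py .4415,.197,.022,-14
```

```text
t 18.77 tip [0.4408 0.1967 0.0233] yaw -14.0 q [-0.72  0.17  0.26  2.08 -0.06  0.9   0.9 ]
.4415,.197,.022,-14 shift [-0.04  0.04  0.13] turn [ 0.  -0.2 -0. ] rows>= 1
```

Emit:
{"op": "drive_tool", "data": {"motion": [[[0,0,-0.3],[0,0,0],-1],[[0,0,-0.4],[0,0,0],-1],[[0,0,-0.5],[0,0,0],-1],[[0,0,-1],[0,0,0],-1],[[0,0,-3],[0,0,0],-1],[[0,0,-5],[0,0,0],-1],[[0,0,-5],[0,0,0],-1],[[0,0,0],[0,0,0],-1],[[0,0,0],[0,0,0],-1]]}}

```text
time: 19.9
position: [0.441, 0.1964, 0.245]
tool_rot: [-0.384, -3.115, -0.001]
ft_force: [0.1, 0.0, -1.7]
grip_width: 0.598
grip_force: 12.0
```

```bash
python3 go.py .5,0,.18,-14 .55,-.13,.18,-14 .563,-.214,.15,-14 .563,-.214,.15,14.9
```

```text
t 19.9 tip [0.4408 0.1964 0.175 ] yaw -14.0 q [-0.74 -0.01  0.27  1.92  0.    1.23  0.85]
.5,0,.18,-14 shift [-10.48 -17.62  -0.54] turn [-0.  -0.2 -0. ] rows>= 4
.55,-.13,.18,-14 shift [ -8.  -11.4   0. ] turn [0. 0. 0.] rows>= 3
.563,-.214,.15,-14 shift [-3.29 -7.84  3.  ] turn [0. 0. 0.] rows>= 2
.563,-.214,.15,14.9 shift [0. 0. 0.] turn [  0.    0.  -28.9] rows>= 0
```

Emit:
{"op": "drive_tool", "data": {"motion": [[[-2.62,-4.4,-0.5],[0,-0.2,0],-1],[[-2.62,-4.4,0],[0,0,0],-1],[[-2.62,-4.4,0],[0,0,0],-1],[[-2.62,-4.4,0],[0,0,0],-1],[[-2.67,-3.8,0],[0,0,0],-1],[[-2.67,-3.8,0],[0,0,0],-1],[[-2.66,-3.8,0],[0,0,0],-1],[[-1.65,-3.92,0],[0,0,0],-1],[[-1.65,-3.92,0],[0,0,0],-1],[[0,0,1],[0,0,-9.6],-1],[[0,0,1],[0,0,-9.6],-1],[[0,0,1],[0,0,-9.7],-1]]}}

```text
time: 21.4
position: [0.5622, -0.2135, 0.2176]
tool_rot: [0.414, -3.111, -0.001]
ft_force: [0.5, 0.8, -0.8]
grip_width: 0.597
grip_force: 12.0
```

Emit:
{"op": "drive_tool", "data": {"motion": [[[0,0,0],[0,0,0],-1],[[0,0,0],[0,0,0],-1],[[0,0,0],[0,0,0],-1]]}}

```text
time: 21.78
position: [0.5635, -0.2137, 0.2203]
tool_rot: [-0.404, 3.115, -0.001]
ft_force: [0.8, 0.6, -0.8]
grip_width: 0.598
grip_force: 12.0
```

```bash
python3 go.py .563,-.214,.08,14.9;python3 - <<'E'
from h import *
s=ctrl.get_image("side")[:,:,::-1];t=ctrl.get_image("top")[:,:,::-1]
a=cv2.resize(s[95:195,180:270],None,fx=5,fy=5,interpolation=cv2.INTER_CUBIC)
b=cv2.resize(t[125:225,360:430],None,fx=5,fy=5,interpolation=cv2.INTER_CUBIC)
cv2.imwrite("pics/k.png",np.hstack([a,b]))
E
```

```text
t 21.77 tip [ 0.5635 -0.2137  0.1503] yaw 14.8 q [-0.17  0.29  0.58  1.69 -0.17  1.21  2.28]
.563,-.214,.08,14.9 shift [ 0.06 -0.02  7.03] turn [-0.   0.  -0.1] rows>= 2
```

View pics/k.png

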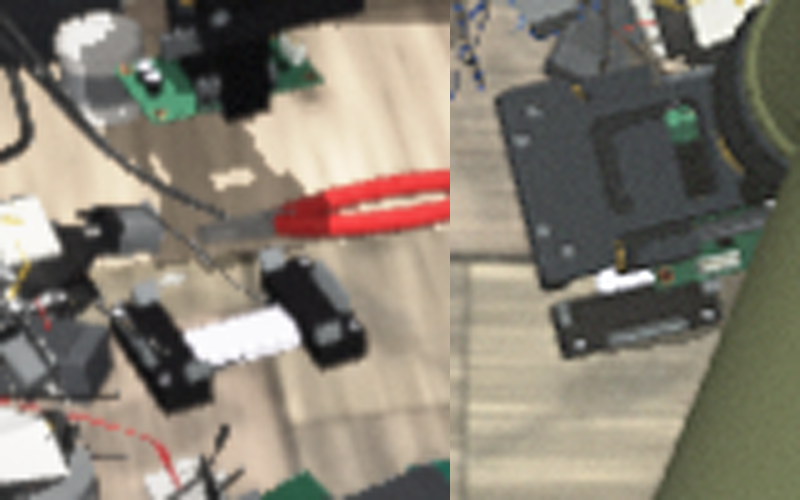

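The board hangs level; its +y lower edge runs (160,120) to (322,80) in the crop. The cradle bars are centred near (160,345) and (312,303). I check both.

```bash
python3 - <<'E'
from h import *
f=lambda x,y:((x+.5)/5-.5+180,(y+.5)/5-.5+95)
for p in[(160,345),(312,303),(236,324)]: print(onplane("side",f(*p),.016))
c,s=np.cos(np.radians(14.8)),np.sin(np.radians(14.8))
for z in (.153,.156):
 for sx,sy in((.042,.026),(-.042,.026),(.042,-.026)):
  q=proj("side",np.array([.5635,-.2137,z])+[c*sx-s*sy,s*sx+c*sy,0]);print((q-[180,95]+.5)*5-.5)
E
```

```text
[ 0.6053987  -0.20037239  0.016     ]
[ 0.52706138 -0.22067794  0.016     ]
[ 0.56663318 -0.21042067  0.016     ]
[157.33365486 124.31102563]
[328.52324568  81.61026966]
[117.20952705  71.44091139]
[156.76723574 118.51085448]
[328.25091394  75.87481503]
[116.59408307  65.72274157]
```

Emit:
{"op": "drive_tool", "data": {"motion": [[[-0.05,0.1,4],[0,0,0],-1],[[0,0,4],[0,0,0],-1],[[0,0,3],[0,0,0],-1],[[0,0,1.2],[0,0,0],-1],[[0,0,0.5],[0,0,0],-1],[[0,0,0],[0,0,0],-1],[[0,0,0],[0,0,0],-1]]}}

```text
time: 22.75
position: [0.5644, -0.2129, 0.0945]
tool_rot: [-0.406, 3.113, -0.001]
ft_force: [0.2, 0.6, -0.4]
grip_width: 0.597
grip_force: 12.0
```

```bash
python3 go.py .5645,-.213,.013,14.9
```

```text
t 22.75 tip [ 0.5646 -0.2129  0.0245] yaw 14.9 q [-0.13  0.43  0.54  1.8  -0.26  0.98  2.35]
.5645,-.213,.013,14.9 shift [-0.   -0.01  1.15] turn [-0.1  0.1 -0. ] rows>= 1
```

Emit:
{"op": "drive_tool", "data": {"motion": [[[0,0,0.4],[0,0,0],-1],[[0,0,0.3],[0,0,0],-1],[[0,0,0.15],[0,0,0],-1],[[0,0,0.1],[0,0,0],-1],[[0,0,0],[0,0,0],-1],[[0,0,0],[0,0,0],-1]]}}

```text
time: 23.5
position: [0.5636, -0.2126, 0.0843]
tool_rot: [-0.406, 3.115, 0.001]
ft_force: [-1.7, 0.9, 5.2]
grip_width: 0.598
grip_force: 12.0
```

Contact is at about 17 mm bar height, so the holders stand 3 mm up, which also fits the tray. I release.

Emit:
{"op": "drive_tool", "data": {"motion": [[[0,0,-0.05],[0,0,0],0.3],[[0,0,0],[0,0,0],0.5],[[0,0,0],[0,0,0],0.6],[[0,0,-0.5],[0,0,0],0.6],[[0,0,-1.5],[0,0,0],0.6],[[0,0,-4],[0,0,0],0.8],[[0,0,-5],[0,0,0],1],[[0,0,-5],[0,0,0],1],[[0,0,0],[0,0,0],1]]}}

```text
time: 24.62
position: [0.5658, -0.214, 0.2503]
tool_rot: [-0.404, 3.105, -0.006]
ft_force: [-0.6, 0.3, 0.1]
grip_width: 0.993
grip_force: 0.0
```

```bash
python3 go.py .55,-.13,.18,14.9 .5,0,.18,14.9 .441,.1965,.17,14.9 .441,.1965,.17,-14; python3 - <<'E'
from h import *
s=ctrl.get_image("side")[:,:,::-1]; cv2.imwrite("pics/l0.png",s)
h=cv2.cvtColor(s,cv2.COLOR_BGR2HSV)
m=((h[...,0]>45)&(h[...,0]<85)&(h[...,1]>90))[130:190,195:262].astype(np.uint8)
n,_,st,ce=cv2.connectedComponentsWithStats(m)
print([(st[i].tolist(),ce[i].round(1).tolist()) for i in range(1,n) if st[i][4]>8])
c,sn=np.cos(np.radians(14.9)),np.sin(np.radians(14.9))
for sx,sy in((.042,.026),(-.042,.026),(-.042,-.026),(.042,-.026)):
  print(proj("side",np.array([.5636,-.2126,.020])+[c*sx-sn*sy,sn*sx+c*sy,0])-[195,130])
E
```

```text
t 24.62 tip [ 0.5665 -0.2142  0.1803] yaw 14.8 q [-0.18  0.27  0.59  1.65 -0.16  1.26  2.27]
.55,-.13,.18,14.9 shift [-0.62  8.52 -0.01] turn [-0.3  0.6 -0.1] rows>= 2
.5,0,.18,14.9 shift [ 1.49 13.85  0.  ] turn [0. 0. 0.] rows>= 3
.441,.1965,.17,14.9 shift [ 0.65 20.51  1.  ] turn [0. 0. 0.] rows>= 4
.441,.1965,.17,-14 shift [0. 0. 0.] turn [ 0.   0.  28.9] rows>= 0
[([37, 20, 8, 7, 39], [40.0, 23.2]), ([14, 26, 15, 11, 93], [22.1, 31.5]), ([44, 26, 6, 7, 24], [45.9, 28.8])]
[20.77209013 37.53219916]
[52.58696519 28.49364428]
[44.2568029 17.8102249]
[13.12115628 26.37390989]
```

The board's green pixels match the predicted corners, so it is home. Back to the base plate.

Emit:
{"op": "drive_tool", "data": {"motion": [[[-0.3,4.26,0],[-0.3,0.6,0],1],[[-0.3,4.26,0],[0,0,0],1],[[0.5,4.62,0],[0,0,0],1],[[0.5,4.62,0],[0,0,0],1],[[0.49,4.61,0],[0,0,0],1],[[0.16,5.13,0],[0,0,0],1],[[0.16,5.13,0],[0,0,0],1],[[0.16,5.13,0],[0,0,0],1],[[0.16,5.13,0.5],[0,0,0],1],[[0,0,1],[0,0,9.6],1],[[0,0,1],[0,0,9.6],1],[[0,0,1],[0,0,9.7],1]]}}

```text
time: 26.18
position: [0.4375, 0.1979, 0.2099]
tool_rot: [-0.39, -3.104, 0.001]
ft_force: [0.5, -0.8, 0.5]
grip_width: 0.998
grip_force: 0.0
```

Emit:
{"op": "drive_tool", "data": {"motion": [[[0,0,2],[0,0,0],1],[[0,0,2],[0,0,0],1],[[0,0,0],[0,0,0],1],[[0,0,0],[0,0,0],1]]}}

```text
time: 26.68
position: [0.438, 0.1982, 0.1715]
tool_rot: [-0.383, -3.107, -0.001]
ft_force: [0.6, -0.3, 0.2]
grip_width: 1.002
grip_force: 0.0
```

```bash
python3 go.py .441,.1965,.05,-14;  python3 - <<'E'
from h import *
s=ctrl.get_image("side")[:,:,::-1]; cv2.imwrite("pics/m0.png",s)
# white plate mask, within pad area
h=cv2.cvtColor(s,cv2.COLOR_BGR2HSV);m=((h[...,2]>200)&(h[...,1]<40))[245:292,283:352].astype(np.uint8)
n,l,st,ce=cv2.connectedComponentsWithStats(m);i=1+np.argmax(st[1:,4])
pts=np.argwhere(l==i)[:,::-1].astype(np.float32)+[283,245];r=cv2.convexHull(pts.astype(np.float32))
ap=cv2.approxPolyDP(r,3,True)[:,0];print(st[i],ap.tolist());print([onplane("side",p,.017)[:2].round(4).tolist() for p in ap])
c,sn=np.cos(np.radians(-14)),np.sin(np.radians(-14))
for sx,sy in((.05,.028),(-.05,.028),(-.05,-.028),(.05,-.028)):print(proj("side",np.array([.441,.1965,.017])+[c*sx-sn*sy,sn*sx+c*sy,0]))
E
```

```text
t 26.68 tip [0.4372 0.1983 0.1015] yaw -14.0 q [-0.7   0.06  0.23  2.01 -0.02  1.08  0.87]
.441,.1965,.05,-14 shift [-0.39 -0.09  5.15] turn [-0.  -0.6 -0. ] rows>= 1
[   7   17   54   24 1012] [[343.0, 285.0], [292.0, 283.0], [290.0, 267.0], [293.0, 262.0], [342.0, 263.0]]
[[0.4039, 0.2393], [0.4971, 0.2151], [0.4919, 0.1743], [0.4832, 0.1624], [0.3893, 0.1844]]
[292.00586023 281.53920223]
[344.80317255 283.2374369 ]
[343.29253948 261.65538871]
[292.64500961 260.09604784]
```

Emit:
{"op": "drive_tool", "data": {"motion": [[[-0.35,-0.1,3],[0,-0.6,0],1],[[0,0,3],[0,0,0],1],[[0,0,1],[0,0,0],1],[[0,0,0.6],[0,0,0],1],[[0,0,0],[0,0,0],1],[[0,0,0],[0,0,0],1]]}}

```text
time: 27.48
position: [0.4414, 0.1968, 0.0962]
tool_rot: [0.384, 3.117, 0.001]
ft_force: [-0.3, -0.0, -0.2]
grip_width: 0.999
grip_force: 0.0
```

```bash
python3 go.py .441,.1965,.009,-14
```

```text
t 27.48 tip [0.4414 0.1968 0.0262] yaw -14.0 q [-0.69  0.17  0.23  2.07 -0.05  0.91  0.89]
.441,.1965,.009,-14 shift [ 0.03 -0.04  1.72] turn [ 0.  0. -0.] rows>= 1
```

Emit:
{"op": "drive_tool", "data": {"motion": [[[0,0,1.1],[0,0,0],1],[[0,0,0.5],[0,0,0],1],[[0,0,0.1],[0,0,0],1],[[0,0,0],[0,0,0],0.6],[[0,0,0],[0,0,0],0.4],[[0,0,0],[0,0,0],0.2],[[0,0,0],[0,0,0],-1],[[0,0,0],[0,0,0],-1],[[0,0,0],[0,0,0],-1],[[0,0,0],[0,0,0],-1]], "force": 30}}

```text
time: 28.72
position: [0.4408, 0.1964, 0.0783]
tool_rot: [-0.384, -3.117, 0.001]
ft_force: [-0.4, -0.5, 2.3]
grip_width: 0.641
grip_force: 30.0
```

```bash
python3 go.py
```

```text
t 28.73 tip [0.4408 0.1964 0.0083] yaw -14.0 q [-0.69  0.19  0.23  2.09 -0.06  0.87  0.9 ]
```

Emit:
{"op": "drive_tool", "data": {"motion": [[[0,0,-0.5],[0,0,0],-1],[[0,0,-1.5],[0,0,0],-1],[[0,0,-4],[0,0,0],-1],[[0,0,-4],[0,0,0],-1],[[0,0,0],[0,0,0],-1],[[0,0,0],[0,0,0],-1]]}}

```text
time: 29.48
position: [0.4404, 0.1963, 0.1781]
tool_rot: [-0.384, -3.117, 0.001]
ft_force: [0.1, -0.2, -1.6]
grip_width: 0.635
grip_force: 30.0
```

```bash
python3 go.py .4436,.0713,.108,-14 .4436,.0713,.108,12.2; python3 - <<'E'
from h import *
t=cv2.imread("pics/top0.png");s=cv2.imread("pics/side0.png")
for n,im,(x0,y0,x1,y1) in(("top",t,(248,186,300,250)),("side",s,(262,205,340,260))):
  h=cv2.cvtColor(im,cv2.COLOR_BGR2HSV)[y0:y1,x0:x1]
  m=((h[...,0]<35)&(h[...,1]>50)&(h[...,2]>140)).astype(np.uint8)
  nn,l,st,ce=cv2.connectedComponentsWithStats(m);i=1+np.argmax(st[1:,4]);q=np.argwhere(l==i)[:,::-1].astype(np.float32)+np.float32([x0,y0])
  r=cv2.minAreaRect(q);print(n,st[i],r, onplane(n,r[0],.014))
E
```

```text
t 29.48 tip [0.4403 0.1963 0.1081] yaw -14.0 q [-0.7   0.05  0.23  2.   -0.01  1.09  0.87]
.4436,.0713,.108,-14 shift [-3.340e+00 -1.205e+01  1.000e-02] turn [-0.  -0.1 -0. ] rows>= 3
.4436,.0713,.108,12.2 shift [0. 0. 0.] turn [  0.    0.  -26.2] rows>= 0
top [   2    4   43   57 1045] ((271.15130615234375, 217.29017639160156), (52.9109992980957, 34.29184341430664), 79.15969848632812) [0.44447188 0.07148457 0.014     ]
side [   4    5   70   45 1185] ((300.05499267578125, 230.6332244873047), (34.49673080444336, 64.37178802490234), 71.96571350097656) [0.44786584 0.0742822  0.014     ]
```

Emit:
{"op": "drive_tool", "data": {"motion": [[[-0.86,-3,0],[0,0,0],-1],[[-0.86,-3,0],[0,0,0],-1],[[-0.86,-3,0],[0,0,0],-1],[[-0.86,-3,0],[0,0,0],-1],[[0,0,0],[0,0,-8.7],-1],[[0,0,0],[0,0,-8.7],-1],[[0,0,0],[0,0,-8.7],-1],[[0,0,0],[0,0,0],-1],[[0,0,3],[0,0,0],-1],[[0,0,0],[0,0,0],-1],[[0,0,0],[0,0,0],-1]]}}

```text
time: 30.85
position: [0.4451, 0.0717, 0.1485]
tool_rot: [0.328, -3.123, 0.001]
ft_force: [0.6, -0.1, -1.5]
grip_width: 0.635
grip_force: 30.0
```

```bash
python3 go.py .4445,.072,.035,12.2
```

```text
t 30.85 tip [0.445  0.0716 0.0785] yaw 12.0 q [-0.57  0.02  0.36  2.11 -0.01  1.02  1.57]
.4445,.072,.035,12.2 shift [0.04 0.05 4.35] turn [-0.  -0.1 -0.2] rows>= 1
```

Emit:
{"op": "drive_tool", "data": {"motion": [[[0,0.05,2.5],[0,0,0],-1],[[0,0,1.5],[0,0,0],-1],[[0,0,0.8],[0,0,0],-1],[[0,0,0.5],[0,0,0],-1],[[0,0,0.3],[0,0,0],-1],[[0,0,0],[0,0,0],-1],[[0,0,0],[0,0,0],-1]]}}

```text
time: 31.72
position: [0.4452, 0.0723, 0.0926]
tool_rot: [0.33, -3.124, 0.0]
ft_force: [0.9, 0.2, -1.7]
grip_width: 0.634
grip_force: 30.0
```

```bash
python3 go.py .4445,.072,.0133,12.2
```

```text
t 31.73 tip [0.4452 0.0723 0.0226] yaw 12.1 q [-0.57  0.11  0.36  2.15 -0.05  0.89  1.61]
.4445,.072,.0133,12.2 shift [ 0.07 -0.01  0.93] turn [-0.  -0.  -0.1] rows>= 1
```

Emit:
{"op": "drive_tool", "data": {"motion": [[[0.05,0,0.4],[0,0,0],-1],[[0,0,0.3],[0,0,0],-1],[[0,0,0.15],[0,0,0],-1],[[0,0,0.1],[0,0,0],-1],[[0,0,0],[0,0,0],-1],[[0,0,0],[0,0,0],-1]]}}

```text
time: 32.48
position: [0.4443, 0.072, 0.0833]
tool_rot: [0.33, -3.123, 0.0]
ft_force: [-2.2, 0.1, 5.8]
grip_width: 0.637
grip_force: 30.0
```

Contact at the expected height (tip 13.3 mm). I release and rise.

Emit:
{"op": "drive_tool", "data": {"motion": [[[0,0,-0.05],[0,0,0],0.4],[[0,0,0],[0,0,0],0.6],[[0,0,0],[0,0,0],0.7],[[0,0,-0.5],[0,0,0],0.7],[[0,0,-1.5],[0,0,0],0.7],[[0,0,-4],[0,0,0],0.8],[[0,0,-5],[0,0,0],1],[[-2,0,-5],[0,0,0],1],[[-5,0,-5],[0,0,0],1],[[-5,0,0],[0,0,0],1],[[0,0,0],[0,0,0],1]]}}

```text
time: 33.85
position: [0.5584, 0.0969, 0.2876]
tool_rot: [0.331, -3.124, 0.003]
ft_force: [-0.6, -0.4, -0.0]
grip_width: 1.001
grip_force: 0.0
```

```bash
python3 - <<'E'
from h import *
s=ctrl.get_image("side")[:,:,::-1]
r=lambda im,w,h:cv2.resize(im,(w,h),interpolation=cv2.INTER_CUBIC)
a=r(s[195:345,250:400],600,600);b=r(s[120:170,265:325],198,200);c=r(s[130:190,195:260],198,200);d=r(s[205:260,265:330],198,200)
cv2.imwrite("pics/n.png",np.hstack([a,np.vstack([b,c,d])]))
E
```

```text
(no output)
```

View pics/n.png

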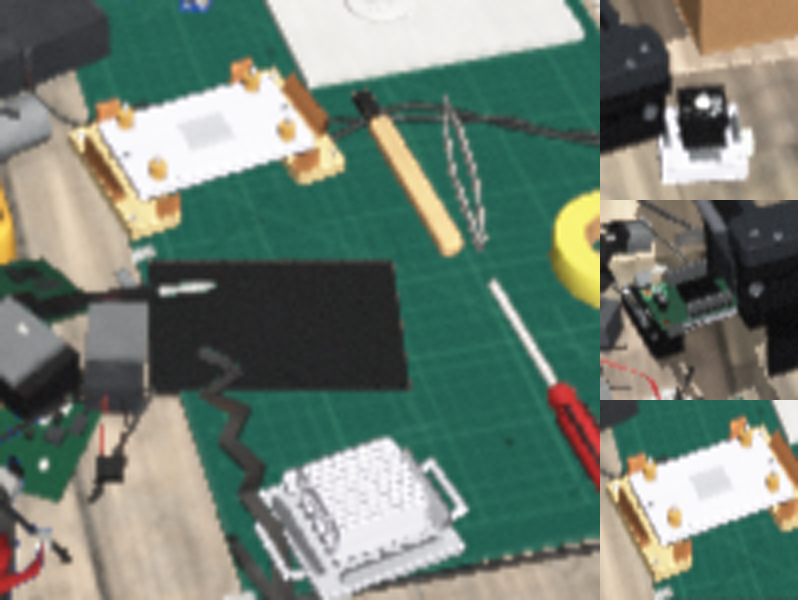

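The plate (left, centre about (205,130)) lies flat between its blocks, and the sink, fan and board are in their holders. I hand the job in.

```bash
python3 -c "
from bench import ctrl
print(ctrl.close_job())"
```

```text
the job is handed in; nothing more can be done
None
```

I took the module apart in the order asked (fan, heat sink, board, base plate), and the final camera check showed each part in its own holder. I handed the job in at about 34 s; the hand-in returned no verdict.

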